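Free-swing check of the tube balance, then hold its cover over the screw holes

TASK

The tube balance is being closed up after service. First throw its arrest lever fully over, away from the robot, so that the beam comes free and tips to its heavy side, then throw the lever fully back so that the beam is arrested level again. Then take the cover plate from the tray by its upright rib and hold it level, hovering about 15 mm above the balance's base without touching it, its three screw holes over the three matching threaded holes around the open well; finish while still holding it there, ready for a colleague to put in the screws, and leave everything else standing where it is.

Things in the scene. Friction and masses are not known exactly. Their poses are not given: they have to be found in the camera images.
- balance: Tube balance, fixed: flat grey base (x -55..155, y -190..130 mm in its frame), flat top 40 mm above the table, with an open well 57 x 37 mm (long side along y). Origin: on the table below the centre of the well and screw pattern. Its +x points away from the robot (yaw within 0.25 of world), +y left, z up. Pillar and beam (200 mm, along y) stand at x = 110 mm, no higher than 170 mm.
- arrest (a joint): Arrest lever: steel rod with a black ball, at the base's right end. 0 = arrested (leans 0.5 rad from upright towards the robot); 1.0 = released (leans 0.5 rad away). Hinge axis along the balance's y through (x -10, y -155, z 62 mm) of its frame. Starts within 0.05 of 0. Friction (0.06 N m, about 1 N at the ball) keeps it where it is left. At 1.0 the rests under the beam are lowered by 13 mm.
- arrest_tip (a point): Centre of the black ball, 26 mm across, 70 mm from the lever's hinge axis. 123 mm above the table at both stops, 132 mm half-way; it travels 67 mm along the balance's +x from arrested to released. The lever's block under it is 70 x 50 mm, its top 65 mm above the table.
- beam (a joint): Tilt of the balance's beam: 0 = level (arrested). Positive = its +y end (the robot's left) down. When the arrest is released it tips by itself to about +0.12, its stop, in about a second; re-arresting lifts it level.
- cover: Cover plate, loose, aluminium, 84 (x) x 124 (y) x 5 mm, 0.13 to 0.25 kg, flat on the tray floor (at 5 mm). Origin: centre of its underside. Mid-plate an upright rib stands on top: 44 mm along x, 12 mm thick along y, top 43 mm above the underside; grip it across its thickness. Three 10 mm holes, two at its -y end. Yaw starts within 0.6 rad of world; fitted, its axes match the balance's.
- hole_a (a point): Screw hole a of the cover plate, centre, on the underside: (28, -48, 0) mm in the cover's frame.
- hole_b (a point): Screw hole b of the cover plate, centre, on the underside: (-28, -48, 0) mm in the cover's frame.
- hole_c (a point): Screw hole c of the cover plate, alone at its +y end, centre, on the underside: (0, 48, 0) mm in the cover's frame.
- thread_centre (a point): Centre of the screw pattern, in the plane of the top of the balance's base: (0, 0, 40) mm in the balance's frame, same axes. The cover's origin belongs above this point.
- thread_a (a point): Mouth of threaded hole a (6 mm wide) in the top of the balance's base: (28, -48, 40) mm in the balance's frame.
- thread_b (a point): Mouth of threaded hole b: (-28, -48, 40) mm in the balance's frame.
- thread_c (a point): Mouth of threaded hole c: (0, 48, 40) mm in the balance's frame.
- tray: Black parts tray, fixed, 200 (x) x 280 (y) mm, floor 5 mm thick, rim 12 mm high and 5 mm thick. Origin: centre of its underside. The cover plate lies in one half (left or right), the screw dish in the other.
- dish: Small white screw dish with three screws in it, 64 mm across, 16 mm high, loose in the tray; leave it. Origin: centre of its underside.
- rack: Orange tube rack with capped tubes, 100 x 220 mm, 92 mm high, behind the tray; leave it. Origin: centre of its underside.
- screwdriver: Black-handled screwdriver, 180 mm long, 26 mm thick, lying on the bench before the balance; leave it. Origin: below its middle.
- weight: Steel check weight, 28 mm across, 43 mm high, on the bench at the right front; leave it. Origin: centre of its underside.
- reagent: Amber bottle, 60 mm across, 140 mm high, at the back; leave it. Origin: centre of its underside.
- jar: Small clear jar, 52 mm across, 60 mm high, left of the tray; leave it. Origin: centre of its underside.
Things that resemble listed ones, but are neither listed nor needed, are in the scene too. What is meant by the cover is not red, and is the smaller of those in its own colour.

How it is judged (in metres and radians):
On the way, in this order (a step that is already met when the one before it is completed fails the run):
1. the arrest lever is thrown over and the beam has tipped to its heavy side, the cover still in the tray (value of joint arrest above 0.85 rad and value of joint beam above 0.09 rad and distance of cover from where it was at the start of the episode below 0.02 m), for 0.2 s.
2. the lever is thrown back and the beam is arrested level, the cover still in the tray (value of joint arrest below 0.15 rad and value of joint beam between -0.035 and 0.035 rad and distance of cover from where it was at the start of the episode below 0.02 m), for 0.2 s.
3. the cover plate is lifted in the fingers (height (world z) of cover above 0.03 m and contact force between cover and the fingers above 0.5 N), for 0.2 s.
At the end, for the whole second after the job is handed in: Cover gripped, still, level within 0.1 rad, underside 5 to 30 mm above the base, touching nothing of the balance, each hole centre within 5 mm of its threaded hole; arrest lever within 0.15 rad of its arrested stop, beam level within 0.035 rad (horizontal distance between hole_a and thread_a below 0.005 m and horizontal distance between hole_b and thread_b below 0.005 m and horizontal distance between hole_c and thread_c below 0.005 m and z of cover in the frame of thread_centre between 0.005 and 0.03 m and angle between cover's own z axis and vertical below 0.1 rad and linear speed of cover below 0.02 m/s and contact force between cover and the fingers above 0.5 N and contact force between cover and balance below 0.05 N and value of joint arrest below 0.15 rad and value of joint beam between -0.035 and 0.035 rad); the arm keeps its last pose, push and grip.
It fails at once if a bystander was pushed more than 30 mm (distance of any of dish, rack, screwdriver, weight, reagent, jar from where it was at the start of the episode above 0.03 m).
It also fails if it takes over 54 s, if anything falls off the work surface, if the arm or the gripper's body presses on something with over 40 N, if the wrist force passes 120 N, or if a joint passes its speed limit or range.

ROBOT

A 7-joint arm with a two-finger parallel gripper is mounted at the origin on the work surface. World frame = base frame: x ahead of the robot, y to its left, z up, the work surface at z = 0. Lengths are in m, angles in degrees, forces in N, time in s.
With the tool pointing down it reaches from about 0.4 to 0.85 m from the base axis. Payload 10.4 kg.
Tool frame: the origin (TCP) lies midway between the tips of the shut fingers; the grasp point (between the pads) lies 19 mm behind it; z points along the fingers, y is the line along which they close (so a half turn about z gives the same grasp; the last joint's range is limited). The gripper opens to 87 mm and grips with 3 to 60 N. Pads are 19 mm wide; open, the fingers measure 117 mm over their backs; the gripper's body (75 mm by 190 mm) begins 51 mm behind the grasp point.
Start: joints at [-66.211, 19.034, -3.707, 83.658, 1.238, 77.344, -5.071], TCP at [0.265, 0.566, 0.185] pointing down, gripper open.
Joint ranges: [-148.97, 148.97], [-28.65, 121.19], [-84.17, 76.75], [9.2, 138.47], [-72.65, 252.65], [3.7, 117.97], [-149.18, 149.18]. Speed limits (degrees/s): [127.2, 127.2, 159.86, 159.86, 180, 180, 180].

INTERFACE

Orientations are given as [roll, pitch, yaw] about the fixed x, y, z axes, in that order (R = Rz(yaw) Ry(pitch) Rx(roll)).
In Python, from bench import manip gives the robot as it stands.
- The arm moves only by the tool servo_tool, never from a script. Its argument "motion" is text: rows parted by semicolons, each of 7 numbers parted by spaces: the shift along the tool's x, y, z in m, then the turn, a rotation vector about the tool's x, y, z in rad, then the finger opening in m, from 0 to 0.087. A call has exactly 5 rows; each row shifts and turns the commanded pose from where the row before left it, along the tool's axes as they then stand; what a row does not reach is not made up. A row lasts 1/12 s, in which the tool goes at most 41.7 mm and 7.16 degrees, less where a joint would pass 70% of its speed; a pose out of reach is approached as far as the arm can. A call is refused whole if a number of a shift passes 0.0417 or a number of a turn 0.125, either way. A call with a gripper value outside its range is refused whole. The fingers move at their own pace and stop on an object; "squeeze" is the grip in N (left out, the last holds). Time passes only in rows, so rows that do not move let the fingers close, or fill a call up. It gives the time, the measured TCP pose, the force, the opening and the grip force at its end, in the units of the state.
- manip.get_state(): the state, without advancing time (a new reading comes with each control period).
- manip.get_image(name): name is "scene" or "top" or "wrist"; returns a dict with "color" (384x512x3 uint8, blue, green, red), "z_map" (384x512 float32, m along the optical axis (not along the pixel's ray), 0 where there is no reading), "intrinsics" (3x3 intrinsics, pixels), "pose" (4x4, takes a point from camera to world coordinates); the wrist camera has in their place "T_tool_cam" (4x4, takes a point from camera to tool coordinates, whose origin is the TCP and whose axes are the flange's). Camera axes: x right, y down, z forward; pixel columns grow to the right and rows downward; lengths in m; the calibration is good to about 2 mm. A picture is of the moment at which its call begins: read the wrist's pose just before it.
- manip.close_job(): hands the job in; it is judged then, once.
The state is a dict: "time_s": time; "joint_positions": joint angles; "joint_vel": joint speeds; "joint_torque": joint torques, N m; "tool_pos": TCP position; "ee_rot": TCP orientation; "wrist_force": force on the tool from outside, world axes, zero at the start; "wrist_torque": the same for the moment, N m; "gripper_width": finger opening in m; "finger_force": force on a finger pad.
Only numpy, scipy, OpenCV 4.12 (cv2) and the standard library are available. Lean on these libraries where they do the work, as an engineer would, in place of code of your own. Each camera call takes 0.05 s, during which the arm holds its last target. There are 200 camera calls.

## Working session

There is one attempt and no reset: what is moved stays moved. The work goes in short steps, Python scripts to look and compute and a tool call to move; the robot and the scene stay as the last step left them, time stands still between calls to the robot, and variables do not carry over. Pictures are saved under pics/ and viewed, at most 10 in all, crops included, and the job is handed in when it is done.

Besides the shell and the picture viewer there is one more tool, called after "Emit:" as name(argument=value, ...) on one line, values as JSON. servo_tool: Moves the arm, as the interface text tells. Its arguments: {"type":"object","properties":{"motion":{"type":"string"},"squeeze":{"type":"number"}},"required":["motion"]}

```bash
mkdir -p pics; ls; python3 - <<'E'
from bench import manip
import cv2,numpy as np
for n in("scene","top"):
    d=manip.get_image(n); np.savez(n+".npz",**d); cv2.imwrite(f"pics/{n}0.png",d["color"])
    print(n,d["pose"].round(3).tolist(),d["intrinsics"].tolist(),(d["z_map"]>0).mean())
s=manip.get_state();print(s)
E
```

```text
pics
scene [[0.401, 0.728, -0.556, 1.133], [0.916, -0.327, 0.232, -0.182], [-0.013, -0.602, -0.798, 1.057], [0.0, 0.0, 0.0, 1.0]] [[433.7869312077123, 0.0, 255.87291368153737], [0.0, 433.7869312077123, 196.49265514094563], [0.0, 0.0, 1.0]] 0.9956156412760416
top [[-0.002, -0.996, 0.091, 0.406], [-1.0, -0.001, -0.023, 0.103], [0.023, -0.091, -0.996, 1.178], [0.0, 0.0, 0.0, 1.0]] [[431.0595582160127, 0.0, 257.7068963164215], [0.0, 431.0595582160127, 190.61681163397975], [0.0, 0.0, 1.0]] 0.9960276285807291
{'time_s': 0.1, 'joint_positions': array([-66.21422428,  19.06630786,  -3.70605081,  83.70067723,
         1.23779115,  77.34314634,  -5.06956704]), 'joint_vel': array([-0.03595631, -0.14609475, -0.0318628 , -0.1329324 ,  0.08315338,
       -0.04767858,  0.03613388]), 'joint_torque': array([ 2.02581105e-03, -6.24536848e+01,  2.48451205e-02, -3.90716743e+01,
       -6.13552518e-02,  3.65398068e-02,  8.04012507e-05]), 'tool_pos': array([0.26478509, 0.56571199, 0.18406008]), 'ee_rot': array([-1.79929809e+02,  3.71906058e-03,  1.54920659e+02]), 'wrist_force': array([-0.1846307 ,  0.57282186,  0.22573267]), 'wrist_torque': array([ 0.04173059, -0.01562443, -0.02458651]), 'finger_force': 0.0, 'gripper_width': 0.08720146008710897}
```

View pics/scene0.png

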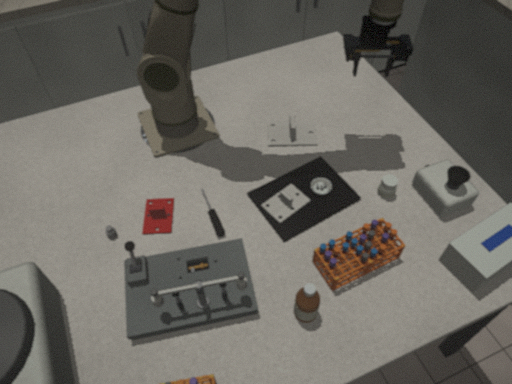

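View pics/top0.png

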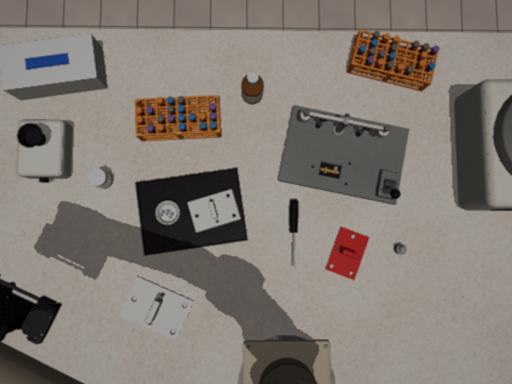

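```bash
cat > h.py <<'E'
import numpy as np,cv2
def load(n): return dict(np.load(n+".npz"))
def cloud(d,pose=None):
    P=d["pose"] if pose is None else pose; K=d["intrinsics"]; z=d["z_map"]
    v,u=np.mgrid[:z.shape[0],:z.shape[1]]
    c=np.stack([(u-K[0,2])/K[0,0]*z,(v-K[1,2])/K[1,1]*z,z],-1)
    return c@P[:3,:3].T+P[:3,3]
def ray(d,uv,h,pose=None):
    P=d["pose"] if pose is None else pose; K=d["intrinsics"]
    uv=np.atleast_2d(np.asarray(uv,float))
    r=np.c_[(uv-K[:2,2])/[K[0,0],K[1,1]],np.ones(len(uv))]@P[:3,:3].T
    return P[:3,3]+r*((h-P[2,3])/r[:,2])[:,None]
def rect(d,mask,h,pose=None):
    n,l,st,_=cv2.connectedComponentsWithStats(mask.astype(np.uint8))
    i=1+st[1:,4].argmax(); c=max(cv2.findContours((l==i).astype(np.uint8),0,1)[0],key=cv2.contourArea)[:,0]
    p=ray(d,c,h,pose)[:,:2]*1000
    return cv2.minAreaRect(p.astype(np.float32)),st[i]
E
python3 - <<'E'
from h import *
d=load("top"); C=cloud(d); g=d["color"].astype(int)
v,u=np.mgrid[:384,:512]
print("table z",np.median(C[300:330,400:450,2]), "base z",np.median(C[180:190,360:370,2]))
box=(u>270)&(u<420)&(v>95)&(v<210)
print("base",rect(d,box&(C[...,2]>.025)&(C[...,2]<.3),.04), rect(d,box&(g.max(-1)<130)&(C[...,2]>.02)&(C[...,2]<.055),.04))
box=(u>180)&(u<246)&(v>180)&(v<240)
print("cover",rect(d,box&(g.min(-1)>110),.01))
box=(u>130)&(u<250)&(v>165)&(v<260)
print("tray",rect(d,box&((g.max(-1)<70)),.012))
m=box&(C[...,2]>.035); print("rib",rect(d,m,.048),C[m].mean(0))
box=(u>380)&(u<410)&(v>165)&(v<210)
m=box&(C[...,2]>.10);print("ball",C[m].mean(0),C[m].max(0),m.sum(), [np.c_[u[m],v[m]].mean(0)])
m=box&(g.max(-1)<40);print("dark",np.c_[u[m],v[m]].mean(0),m.sum(),ray(d,np.c_[u[m],v[m]].mean(0),.123))
big=cv2.resize(d["color"][95:210,272:416],None,fx=5,fy=5,interpolation=cv2.INTER_CUBIC);cv2.imwrite("pics/bal.png",big)
E
```

```text
table z 9.048682379120265e-05 base z 0.040515853848530514
base (((610.9436645507812, -158.33773803710938), (327.2742004394531, 218.63934326171875), 78.42797088623047), array([ 278,  105,  131,  100, 9128], dtype=int32)) (((608.5177612304688, -154.34983825683594), (320.4811096191406, 212.3267822265625), 78.41334533691406), array([ 278,  105,  131,  100, 7803], dtype=int32))
cover (((459.219482421875, 196.04510498046875), (83.92102813720703, 123.52713012695312), 16.88079261779785), array([ 188,  190,   52,   42, 1338], dtype=int32))
tray (((457.03338623046875, 258.25836181640625), (199.75100708007812, 278.9125671386719), 8.313539505004883), array([ 136,  168,  111,   88, 5572], dtype=int32))
rib (((460.26318359375, 196.22767639160156), (44.6873779296875, 12.537121772766113), 16.35772705078125), array([208, 201,   9,  17,  80], dtype=int32)) [0.43952428 0.16144694 0.46962875]
ball [ 0.49065161 -0.23777136  0.18628459] [0.51099872 0.10321879 1.17779261] 97 [array([394.35051546, 192.63917526])]
dark [392.17592593 190.99074074] 108 [[ 0.50151303 -0.25395398  0.123     ]]
```

View pics/bal.png

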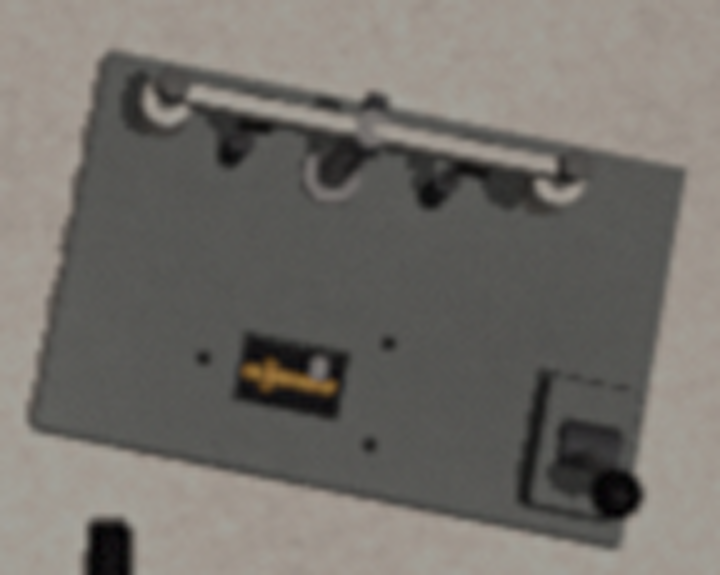

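```bash
python3 - <<'E'
from h import *
d=load("top"); C=cloud(d)
px=np.array([[388,343],[369,445],[202,358]]); uv=np.array([272,95])+(px+.5)/5-.5
T=ray(d,uv,.04)[:,:2]*1000; L=np.array([[28,-48],[-28,-48],[0,48.]])
M,_=cv2.estimateAffinePartial2D(L,T); print(T,M, np.degrees(np.arctan2(M[1,0],M[0,0])))
R=lambda a:np.array([[np.cos(a),-np.sin(a)],[np.sin(a),np.cos(a)]])
a=np.radians(-11.59); o=np.array([608.5,-154.35])-R(a)@[50,-30]; print("origin from rect",o, "pred",(o+L@R(a).T))
uvb=np.array([272,95])+(np.array([616,491])+.5)/5-.5
print("ball",ray(d,uvb,.123)*1000, "pred",o+R(a)@[-10-33.6,-155],o+R(a)@[-10+33.6,-155])
# scene view check
s=load("scene"); g=s["color"]; 
P=s["pose"];K=s["intrinsics"]
for w in (np.r_[o,40],np.r_[o+R(a)@[-43.6,-155],123],np.r_[459.5,196,48]):
    c=P[:3,:3].T@(w/1000-P[:3,3]); print((K@c/c[2])[:2])
E
```

```text
[[ 583.78294173 -168.28881076]
 [ 528.79139564 -156.94288562]
 [ 575.48375902  -68.17268905]] [[ 9.83418888e-01  2.00501573e-01  5.65894060e+02]
 [-2.00501573e-01  9.83418888e-01 -1.15400096e+02]] -11.523648563858696
origin from rect [ 565.54669203 -114.91634262] pred [[ 583.33224765 -167.56303303]
 [ 528.47406921 -156.31224383]
 [ 575.19022563  -67.89504681]]
ball [[ 497.02039415 -260.36043802  123.        ]] pred [ 491.69510442 -257.99640066] [ 557.52491856 -271.4973477 ]
[197.52655008 263.52387273]
[129.66547325 244.36436071]
[286.14108631 194.00508949]
```

The pictures show the balance at upper right of the top view: threaded holes at crop pixels a (388,343), b (369,445), c (202,358), and the ball at (616,491). The cover is in the tray's right half at top pixel (215,211). Plan: straddle the ball with the fingers along the balance's x, so one approach serves both throws.

Emit:
servo_tool(motion="-0.0223 -0.026 0 0 0 0 0.05;-0.0223 -0.026 0 0 0 0 0.05;-0.0223 -0.026 0 0 0 0 0.05;-0.0223 -0.026 0 0 0 0 0.05;-0.0223 -0.026 0 0 0 0 0.05")

```text
time_s: 0.52
tool_pos: [0.3109, 0.3992, 0.1843]
ee_rot: [-180.0, -0.0, 154.9]
wrist_force: [0.9, -0.1, 0.1]
gripper_width: 0.0616
finger_force: 0.0
```

Emit:
servo_tool(motion="-0.0223 -0.026 0 0 0 0 0.05;-0.0223 -0.026 0 0 0 0 0.05;-0.0223 -0.026 0 0 0 0 0.05;-0.0223 -0.026 0 0 0 0 0.05;-0.0223 -0.026 0 0 0 0 0.05")

```text
time_s: 0.93
tool_pos: [0.3567, 0.2343, 0.1845]
ee_rot: [-180.0, -0.0, 154.9]
wrist_force: [1.5, -1.0, 0.3]
gripper_width: 0.0505
finger_force: 0.0
```

Emit:
servo_tool(motion="-0.0223 -0.026 0 0 0 0 0.05;-0.0223 -0.026 0 0 0 0 0.05;-0.0223 -0.026 0 0 0 0 0.05;-0.0223 -0.026 0 0 0 0 0.05;-0.0223 -0.026 0 0 0 0 0.05")

```text
time_s: 1.35
tool_pos: [0.4025, 0.0693, 0.1846]
ee_rot: [180.0, -0.0, 154.9]
wrist_force: [1.7, -0.0, 0.1]
gripper_width: 0.05
finger_force: 0.0
```

Emit:
servo_tool(motion="-0.0223 -0.026 0 0 0 0 0.05;-0.0223 -0.026 0 0 0 0 0.05;-0.0223 -0.026 0 0 0 0 0.05;-0.0223 -0.026 0 0 0 0 0.05;-0.0223 -0.026 0 0 0 0 0.05")

```text
time_s: 1.77
tool_pos: [0.4484, -0.0957, 0.1847]
ee_rot: [180.0, 0.0, 154.9]
wrist_force: [1.5, 0.4, 0.3]
gripper_width: 0.0499
finger_force: 0.0
```

Emit:
servo_tool(motion="0 0 0 0 0 0.125 0.05;0 0 0 0 0 0.125 0.05;0 0 0 0 0 0.125 0.05;0 0 0 0 0 0.125 0.05;0 0 0 0 0 0.125 0.05")

```text
time_s: 2.18
tool_pos: [0.4482, -0.094, 0.1845]
ee_rot: [-180.0, -0.0, 118.7]
wrist_force: [-0.2, -0.2, 0.2]
gripper_width: 0.05
finger_force: 0.0
```

Emit:
servo_tool(motion="0 0 0 0 0 0.125 0.05;0 0 0 0 0 0.125 0.05;0 0 0 0 0 0.125 0.05;0 0 0 0 0 0.125 0.05;0 0 0 0 0 0.085 0.05")

```text
time_s: 2.6
tool_pos: [0.4482, -0.0939, 0.1844]
ee_rot: [-180.0, -0.0, 85.2]
wrist_force: [0.4, -0.4, 0.2]
gripper_width: 0.05
finger_force: 0.0
```

```bash
cat >> h.py <<'E'
def wrist(manip,name):
    from scipy.spatial.transform import Rotation as Ro
    s=manip.get_state(); d=manip.get_image("wrist")
    T=np.eye(4);T[:3,:3]=Ro.from_euler("xyz",s["ee_rot"],degrees=True).as_matrix();T[:3,3]=s["tool_pos"]
    d["pose"]=T@d["T_tool_cam"]; d["tool"]=T
    np.savez(name+".npz",**d); cv2.imwrite(f"pics/{name}.png",d["color"]); return d
E
python3 - <<'E'
from h import *; from bench import manip
d=wrist(manip,"w1"); print(d["T_tool_cam"].round(3).tolist(),d["intrinsics"].tolist(),d["tool"].round(4).tolist())
print(ray(d,[[0,0],[511,0],[0,383],[511,383]],.04).round(3))
E
```

```text
[[0.0, -0.955, -0.297, 0.083], [1.0, 0.0, 0.0, 0.0], [-0.0, -0.297, 0.955, -0.2], [0.0, 0.0, 0.0, 1.0]] [[293.08750134789125, 0.0, 259.1756578562679], [0.0, 293.08750134789125, 187.66121421002333], [0.0, 0.0, 1.0]] [[0.0837, 0.9965, -0.0005, 0.4482], [0.9965, -0.0837, 0.0001, -0.0939], [0.0, -0.0005, -1.0, 0.1844], [0.0, 0.0, 0.0, 1.0]]
[[ 0.198  0.105  0.04 ]
 [ 0.72   0.061  0.04 ]
 [ 0.019 -0.401  0.04 ]
 [ 0.809 -0.467  0.04 ]]
```

View pics/w1.png

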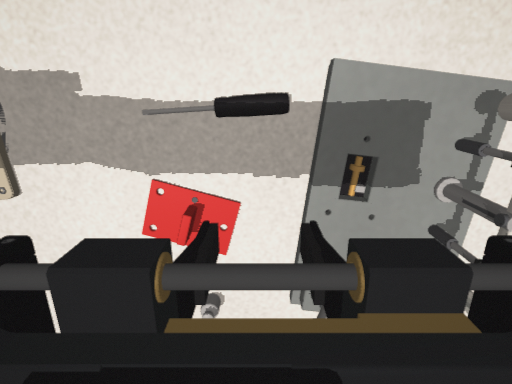

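The wrist view shows the threaded holes at c (366,139), b (328,212) and a (372,217), with the red decoy to their left.

```bash
python3 - <<'E'
from h import *
d=load("w1"); g=d["color"].astype(float).mean(-1); q=[]
for u,v in((372,217),(328,212),(366,139)):
    w=g[v-6:v+7,u-6:u+7]; k=np.clip(np.median(w)-12-w,0,None); vv,uu=np.mgrid[v-6:v+7,u-6:u+7]
    q.append([(uu*k).sum()/k.sum(),(vv*k).sum()/k.sum()])
T=ray(d,q,.04)[:,:2]*1000; L=np.array([[28,-48],[-28,-48],[0,48.]])
M,_=cv2.estimateAffinePartial2D(L,T); print(np.round(q,1),T.round(1),M.round(4),np.degrees(np.arctan2(M[1,0],M[0,0])),np.hypot(M[0,0],M[1,0]))
E
```

```text
[[371.  216.7]
 [327.6 211.8]
 [366.1 138.4]] [[ 584.4 -168.1]
 [ 529.6 -156.8]
 [ 575.9  -68.2]] [[ 9.813000e-01  1.974000e-01  5.664577e+02]
 [-1.974000e-01  9.813000e-01 -1.153258e+02]] -11.37436871503785 1.0009091360509337
```

Emit:
servo_tool(motion="0 0 0 0 0 0.12 0.06;-0.038 0.0145 0 0 0 0 0.06;-0.038 0.0145 0 0 0 0 0.06;-0.038 0.0145 0 0 0 0 0.06;-0.038 0.0145 0 0 0 0 0.06")

```text
time_s: 3.07
tool_pos: [0.4757, -0.256, 0.1849]
ee_rot: [179.9, -0.0, 78.9]
wrist_force: [1.0, -0.3, -0.2]
gripper_width: 0.0593
finger_force: 0.0
```

Emit:
servo_tool(motion="0 0.0192 0 0 0 0 0.06;0 0 0 0 0 0 0.06;0 0 0.012 0 0 0 0.06;0 0 0.012 0 0 0 0.06;0 0 0 0 0 0 0.06")

```text
time_s: 3.48
tool_pos: [0.4926, -0.2565, 0.1576]
ee_rot: [-179.8, -0.1, 78.8]
wrist_force: [-0.6, -0.2, -0.4]
gripper_width: 0.0599
finger_force: 0.0
```

```bash
python3 - <<'E'
from h import *; from bench import manip
d=wrist(manip,"w2"); P=d["pose"];K=d["intrinsics"]
c=P[:3,:3].T@(np.array([.4935,-.2585,.123])-P[:3,3]);print((K@c/c[2])[:2],d["tool"][:3,3])
E
```

```text
[260.83989744 201.22502078] [ 0.49256048 -0.25653295  0.15757149]
```

View pics/w2.png

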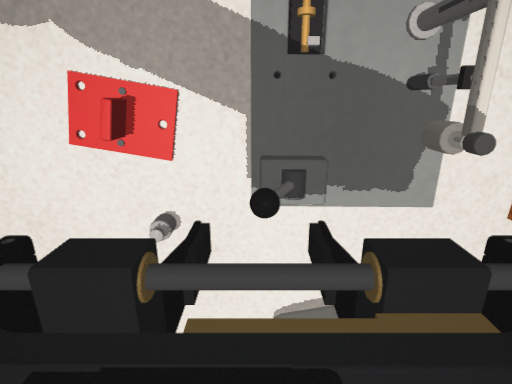

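Ball at (265,202), between the fingers and within 2 mm of the prediction. Descend, narrow, push.

Emit:
servo_tool(motion="-0.001 0.001 0.0145 0 0 0 0.06;-0.001 0.001 0.0145 0 0 0 0.06;0 0 0.0145 0 0 0 0.06;0 0 0 0 0 0 0.036;0 0 0 0 0 0 0.036", squeeze=5)

```text
time_s: 3.95
tool_pos: [0.4955, -0.2599, 0.1173]
ee_rot: [-180.0, -0.0, 78.8]
wrist_force: [1.0, -0.1, -0.4]
gripper_width: 0.0532
finger_force: 0.0
```

Emit:
servo_tool(motion="0 0.008 0 0 0 0 0.036;0 0.008 0 0 0 0 0.036;0 0.008 0 0 0 0 0.036;0 0.008 0 0 0 0 0.036;0 0.008 0 0 0 0 0.036")

```text
time_s: 4.37
tool_pos: [0.5365, -0.2684, 0.1174]
ee_rot: [180.0, 0.0, 78.7]
wrist_force: [-0.8, 0.5, -0.0]
gripper_width: 0.037
finger_force: 0.0
```

Emit:
servo_tool(motion="0 0.007 0 0 0 0 0.036;0 0.007 0 0 0 0 0.036;0 0.005 0 0 0 0 0.036;0 0.005 0 0 0 0 0.036;0 0 0 0 0 0 0.036")

```text
time_s: 4.78
tool_pos: [0.5595, -0.273, 0.117]
ee_rot: [-180.0, 0.0, 78.7]
wrist_force: [-0.1, 0.2, 1.0]
gripper_width: 0.0359
finger_force: 0.0
```

```bash
python3 - <<'E'
from h import *; from bench import manip
d=wrist(manip,"w3"); print(manip.get_state()["tool_pos"])
E
```

```text
[ 0.55894778 -0.27307424  0.11704323]
```

View pics/w3.png

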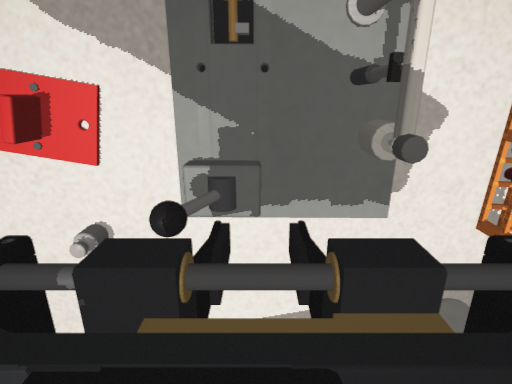

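```bash
python3 - <<'E'
from h import *
for n,(u,v) in(("w2",(265,202)),("w3",(168,218))):
    d=load(n);C=cloud(d);print(n,C[v-2:v+3,u-2:u+3].reshape(-1,3).mean(0),ray(d,[u,v],.123),d["tool"][:3,3])
d=load("w3");C=cloud(d)
for uv in((215,232),(300,232),(212,260),(305,260)): print(uv,C[uv[1],uv[0]], (np.linalg.inv(d["tool"])@np.r_[C[uv[1],uv[0]],1])[:3].round(3))
E
```

```text
w2 [ 0.49756873 -0.25498393  0.13652859] [[ 0.49683685 -0.25986767  0.123     ]] [ 0.49256048 -0.25653295  0.15757149]
w3 [ 0.50090899 -0.25556829  0.13591973] [[ 0.49555859 -0.26015259  0.123     ]] [ 0.55949852 -0.27304795  0.117044  ]
(215, 232) [ 0.53822003 -0.25620406  0.1708023 ] [ 0.012 -0.024 -0.054]
(300, 232) [ 0.58399143 -0.26638377  0.16865414] [ 0.011  0.023 -0.052]
(212, 260) [ 0.54043041 -0.25771136  0.19783535] [ 0.011 -0.022 -0.081]
(305, 260) [ 0.58248666 -0.26654857  0.19708703] [ 0.011  0.021 -0.08 ]
```

```bash
python3 - <<'E'
from h import *
d=load("w3");C=cloud(d);Ti=np.linalg.inv(d["tool"])
for n in ("w2","w3"):
    d=load(n);C=cloud(d);Ti=np.linalg.inv(d["tool"])
    P=C@Ti[:3,:3].T+Ti[:3,3]
    m=(P[...,2]<.03)&(d["z_map"]>0)&(abs(P[...,0])<.02)&(abs(P[...,1])<.1)
    v,u=np.where(m); 
    for lo,hi in((-.1,0),(0,.1)):
        k=(P[v,u,1]>lo)&(P[v,u,1]<hi)&(v>195)
        i=np.argsort(-P[v,u,2][k])[:200:25]; print(n,[(u[k][j],v[k][j],P[v[k][j],u[k][j]].round(3).tolist()) for j in i])
E
```

```text
w2 [(np.int64(250), np.int64(200), [0.001, -0.008, 0.03]), (np.int64(254), np.int64(213), [-0.009, -0.004, 0.027]), (np.int64(253), np.int64(211), [-0.007, -0.005, 0.026]), (np.int64(254), np.int64(207), [-0.003, -0.004, 0.024]), (np.int64(256), np.int64(210), [-0.005, -0.003, 0.024]), (np.int64(257), np.int64(211), [-0.006, -0.002, 0.023]), (np.int64(256), np.int64(205), [-0.0, -0.003, 0.022]), (np.int64(198), np.int64(220), [0.012, -0.037, -0.038])]
w2 [(np.int64(279), np.int64(199), [0.002, 0.017, 0.03]), (np.int64(277), np.int64(200), [0.002, 0.015, 0.027]), (np.int64(276), np.int64(201), [0.002, 0.014, 0.025]), (np.int64(260), np.int64(216), [-0.011, 0.001, 0.025]), (np.int64(275), np.int64(209), [-0.005, 0.013, 0.024]), (np.int64(273), np.int64(200), [0.003, 0.011, 0.023]), (np.int64(261), np.int64(216), [-0.01, 0.002, 0.023]), (np.int64(260), np.int64(213), [-0.008, 0.001, 0.022])]
w3 [(np.int64(209), np.int64(196), [0.004, -0.042, 0.03]), (np.int64(208), np.int64(199), [0.003, -0.042, 0.027]), (np.int64(201), np.int64(197), [0.005, -0.047, 0.025]), (np.int64(200), np.int64(198), [0.005, -0.048, 0.023]), (np.int64(201), np.int64(201), [0.004, -0.046, 0.02]), (np.int64(199), np.int64(201), [0.004, -0.048, 0.019]), (np.int64(199), np.int64(203), [0.003, -0.047, 0.017]), (np.int64(191), np.int64(201), [0.006, -0.053, 0.014])]
w3 [(np.int64(300), np.int64(220), [0.012, 0.025, -0.036]), (np.int64(300), np.int64(221), [0.012, 0.024, -0.039]), (np.int64(296), np.int64(225), [0.011, 0.022, -0.041]), (np.int64(305), np.int64(223), [0.013, 0.027, -0.042]), (np.int64(290), np.int64(240), [0.002, 0.018, -0.044]), (np.int64(299), np.int64(227), [0.011, 0.023, -0.045]), (np.int64(290), np.int64(255), [-0.006, 0.018, -0.046]), (np.int64(293), np.int64(230), [0.011, 0.019, -0.048])]
```

```bash
python3 - <<'E'
from h import *; from bench import manip
d=load("w3");C=cloud(d);Ti=np.linalg.inv(d["tool"]);P=C@Ti[:3,:3].T+Ti[:3,3]
for uv in((130,250),(130,290),(380,250),(260,275),(190,270)): print(uv,P[uv[1],uv[0]].round(3))
for n in("scene","top"):
    s=manip.get_image(n); C=cloud(s); P=C@Ti[:3,:3].T+Ti[:3,3]
    m=(abs(P[...,0])<.06)&(abs(P[...,1])<.1)&(P[...,2]<.04)&(P[...,2]>-.15)&(s["z_map"]>0)
    v,u=np.where(m); print(n,m.sum(),u.min(),u.max(),v.min(),v.max(),np.histogram(P[m][:,2],bins=np.arange(-.15,.041,.01)))
    if n=="scene": cv2.imwrite("pics/s3.png",cv2.resize(s["color"][180:300,90:250],None,fx=5,fy=5,interpolation=2))
E
```

```text
(130, 250) [ 0.039 -0.039 -0.121]
(130, 290) [ 0.033 -0.035 -0.131]
(380, 250) [ 0.039  0.036 -0.121]
(260, 275) [ 0.032  0.    -0.124]
(190, 270) [ 0.033 -0.021 -0.123]
scene 1665 97 160 201 306 (array([718, 292, 354, 117,  27,   0,   0,   6,   9,   1,   3,  36,  13,
        18,  43,  12,  12,   3,   1]), array([-1.50000000e-01, -1.40000000e-01, -1.30000000e-01, -1.20000000e-01,
       -1.10000000e-01, -1.00000000e-01, -9.00000000e-02, -8.00000000e-02,
       -7.00000000e-02, -6.00000000e-02, -5.00000000e-02, -4.00000000e-02,
       -3.00000000e-02, -2.00000000e-02, -1.00000000e-02,  1.38777878e-16,
        1.00000000e-02,  2.00000000e-02,  3.00000000e-02,  4.00000000e-02]))
top 1017 378 442 115 202 (array([362, 214, 221,  47,   2,   2,   9,   3,   2,   5,  15,  25,   7,
        38,  29,   6,  11,   9,  10]), array([-1.50000000e-01, -1.40000000e-01, -1.30000000e-01, -1.20000000e-01,
       -1.10000000e-01, -1.00000000e-01, -9.00000000e-02, -8.00000000e-02,
       -7.00000000e-02, -6.00000000e-02, -5.00000000e-02, -4.00000000e-02,
       -3.00000000e-02, -2.00000000e-02, -1.00000000e-02,  1.38777878e-16,
        1.00000000e-02,  2.00000000e-02,  3.00000000e-02,  4.00000000e-02]))
```

View pics/s3.png

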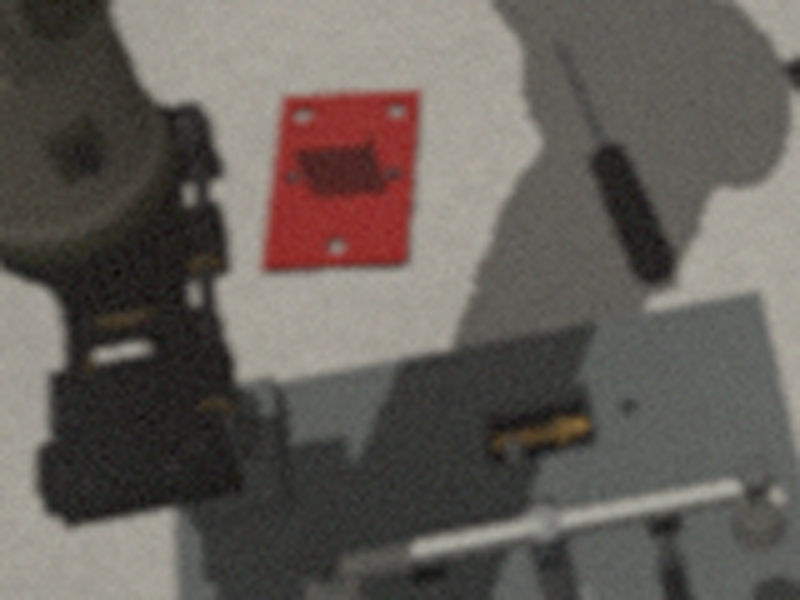

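The fingers passed over the ball. The depth maps from the wrist and scene cameras put the real fingertips about 37 mm behind the reported TCP, so I'll go back and descend 40 mm lower.

Emit:
servo_tool(motion="0 -0.016 0 0 0 0 0.06;0 -0.016 0 0 0 0 0.06;0 -0.016 0 0 0 0 0.06;0 -0.016 0 0 0 0 0.06;0 0 0 0 0 0 0.06")

```text
time_s: 5.35
tool_pos: [0.4932, -0.2606, 0.1173]
ee_rot: [-180.0, -0.1, 78.6]
wrist_force: [-0.2, -0.6, -0.6]
gripper_width: 0.0578
finger_force: 0.0
```

Emit:
servo_tool(motion="0 0 0.012 0 0 0 0.06;0 0 0.012 0 0 0 0.06;0 0 0.012 0 0 0 0.06;0 0 0.005 0 0 0 0.06;0 0 0 0 0 0 0.06")

```text
time_s: 5.77
tool_pos: [0.495, -0.2601, 0.0739]
ee_rot: [-179.8, 0.0, 78.7]
wrist_force: [-0.2, 1.3, 0.1]
gripper_width: 0.0597
finger_force: 0.0
```

Emit:
servo_tool(motion="0 0 0 0 0 0 0.036;0 0 0 0 0 0 0.036;0 0 0 0 0 0 0.036;0 0 0 0 0 0 0.036;0 0.008 0 0 0 0 0.036")

```text
time_s: 6.18
tool_pos: [0.5033, -0.2622, 0.0766]
ee_rot: [180.0, -0.0, 78.7]
wrist_force: [-7.0, 1.1, 4.4]
gripper_width: 0.0383
finger_force: 2.3
```

Emit:
servo_tool(motion="0 0.008 0 0 0 0 0.036;0 0.008 0 0 0 0 0.036;0 0.008 0 0 0 0 0.036;0 0.008 0 0 0 0 0.036;0 0.007 0 0 0 0 0.036")

```text
time_s: 6.6
tool_pos: [0.5432, -0.2698, 0.076]
ee_rot: [-180.0, 0.0, 78.7]
wrist_force: [-1.0, 0.7, 0.7]
gripper_width: 0.0359
finger_force: 0.5
```

```bash
python3 - <<'E'
from h import *; from bench import manip
d=wrist(manip,"w4"); g=d["color"].astype(int); P=d["pose"];K=d["intrinsics"]
C=cloud(d); Ti=np.linalg.inv(d["tool"]);Q=C@Ti[:3,:3].T+Ti[:3,3]
print(d["tool"][:3,3],manip.get_state()["wrist_force"])
m=(abs(C[...,2]-.125)<.02)&(abs(C[...,1]+.265)<.04)&(C[...,0]>.46)&(C[...,0]<.6)
print(m.sum(),C[m].mean(0),C[m].min(0),C[m].max(0),Q[m].min(0),Q[m].max(0))
E
```

```text
[ 0.54317333 -0.2697764   0.07603032] [ 0.58238056  0.15108722 -0.03088721]
2626 [ 0.54261319 -0.26128118  0.13389111] [ 0.51739776 -0.28102803  0.10506975] [ 0.57365429 -0.25183475  0.14497678] [-0.00784697 -0.02867839 -0.06894709] [ 0.01397271  0.02860869 -0.02903982]
```

Emit:
servo_tool(motion="0 0.007 0 0 0 0 0.036;0 0.006 0 0 0 0 0.036;0 0.004 0 0 0 0 0.036;0 0.003 0 0 0 0 0.036;0 0 0 0 0 0 0.036")

```text
time_s: 7.07
tool_pos: [0.5622, -0.2736, 0.0762]
ee_rot: [180.0, 0.0, 78.7]
wrist_force: [0.3, 0.3, -0.7]
gripper_width: 0.0361
finger_force: 0.0
```

```bash
python3 - <<'E'
from h import *; from bench import manip
d=wrist(manip,"w5"); print(d["tool"][:3,3],manip.get_state()["wrist_force"],manip.get_state()["finger_force"])
E
```

```text
[ 0.56222581 -0.27363993  0.07615082] [0.84208957 0.43147721 0.54661072] 0.0
```

View pics/w5.png

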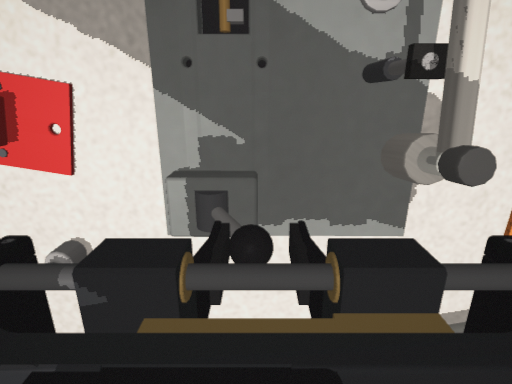

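The ball (251,246) is against the near finger and the lever leans away. I'll wait for the beam to tip, then measure it.

Emit:
servo_tool(motion="0 0.0015 0 0 0 0 0.036;0 0 0 0 0 0 0.036;0 0 0 0 0 0 0.036;0 0 0 0 0 0 0.036;0 0 0 0 0 0 0.036")

```text
time_s: 7.53
tool_pos: [0.5632, -0.2739, 0.0763]
ee_rot: [180.0, -0.0, 78.7]
wrist_force: [-0.5, 0.4, -0.5]
gripper_width: 0.0359
finger_force: 0.1
```

Emit:
servo_tool(motion="0 0 0 0 0 0 0.036;0 0 0 0 0 0 0.036;0 0 0 0 0 0 0.036;0 0 0 0 0 0 0.036;0 0 0 0 0 0 0.036")

```text
time_s: 7.95
tool_pos: [0.5632, -0.2739, 0.0762]
ee_rot: [180.0, -0.0, 78.7]
wrist_force: [-0.3, -0.3, 0.2]
gripper_width: 0.0363
finger_force: 0.1
```

Emit:
servo_tool(motion="0 0 0 0 0 0 0.036;0 0 0 0 0 0 0.036;0 0 0 0 0 0 0.036;0 0 0 0 0 0 0.036;0 0 0 0 0 0 0.036")

```text
time_s: 8.37
tool_pos: [0.5632, -0.2739, 0.0762]
ee_rot: [180.0, -0.0, 78.7]
wrist_force: [-0.2, -0.1, 0.2]
gripper_width: 0.0363
finger_force: 0.1
```

```bash
cat > beam.py <<'E'
from h import *; from bench import manip
o=np.array([.5662,-.1152]);a=np.radians(-11.45);R=np.array([[np.cos(a),-np.sin(a)],[np.sin(a),np.cos(a)]])
def tilt(d):
    C=cloud(d);b=(C[...,:2]-o)@R
    m=(abs(b[...,0]-.11)<.012)&(abs(b[...,1])<.09)&(C[...,2]>.09)&(C[...,2]<.2)
    y,z=b[...,1][m],C[...,2][m]
    p=np.polyfit(y,z,1)
    for _ in range(4):
        k=abs(z-np.polyval(p,y))<.008; p=np.polyfit(y[k],z[k],1)
    return -p[0],k.sum()
if __name__=="__main__":
    s=manip.get_image("top");print("top tilt",tilt(s),"before",tilt(load("top")))
    w=wrist(manip,"wb");print(w["tool"][:3,3])
    C=cloud(w);m=(C[...,2]>.10)&(abs(C[...,2]-.12)<.02)&(abs(w["tool"][0,3]-C[...,0])<.05)
    s=manip.get_state();print(s["wrist_force"],s["finger_force"])
E
python3 beam.py
```

```text
top tilt (np.float64(0.12092064669041712), np.int64(352)) before (np.float64(0.007724984484528544), np.int64(349))
[ 0.5631773  -0.27386179  0.07621499]
[-0.01487945 -0.10003377 -0.05233546] 0.12840051669627428
```

Beam is tipped at 0.121. Throwing the lever back.

Emit:
servo_tool(motion="0 -0.008 0 0 0 0 0.036;0 -0.008 0 0 0 0 0.036;0 -0.008 0 0 0 0 0.036;0 -0.008 0 0 0 0 0.036;0 -0.008 0 0 0 0 0.036")

```text
time_s: 8.88
tool_pos: [0.523, -0.2659, 0.0764]
ee_rot: [180.0, -0.0, 78.7]
wrist_force: [2.0, -0.9, 0.7]
gripper_width: 0.0359
finger_force: 0.7
```

Emit:
servo_tool(motion="0 -0.008 0 0 0 0 0.036;0 -0.008 0 0 0 0 0.036;0 -0.007 0 0 0 0 0.036;0 -0.006 0 0 0 0 0.036;0 -0.004 0 0 0 0 0.036")

```text
time_s: 9.3
tool_pos: [0.4906, -0.2594, 0.0761]
ee_rot: [-180.0, -0.0, 78.7]
wrist_force: [1.7, 0.1, -0.8]
gripper_width: 0.0359
finger_force: 0.7
```

Emit:
servo_tool(motion="0 -0.002 0 0 0 0 0.036;0 0 0 0 0 0 0.036;0 0 0 0 0 0 0.036;0 0 0 0 0 0 0.036;0 0 0 0 0 0 0.036")

```text
time_s: 9.72
tool_pos: [0.4897, -0.2592, 0.0761]
ee_rot: [-180.0, 0.0, 78.7]
wrist_force: [0.2, 0.7, -0.5]
gripper_width: 0.0362
finger_force: 0.0
```

```bash
python3 beam.py
```

```text
top tilt (np.float64(0.0035196319582144284), np.int64(357)) before (np.float64(0.007724984484528544), np.int64(349))
[ 0.48967735 -0.25930322  0.07616372]
[-0.63969918  0.28855818  0.40229262] 0.0
```

Emit:
servo_tool(motion="0 -0.0015 0 0 0 0 0.036;0 0.003 0 0 0 0 0.05;0 0 -0.025 0 0 0 0.06;0 0 -0.025 0 0 0 0.06;0 0 -0.025 0 0 0 0.06")

```text
time_s: 10.23
tool_pos: [0.4908, -0.2595, 0.152]
ee_rot: [-179.9, 0.0, 78.7]
wrist_force: [0.2, -0.2, 0.5]
gripper_width: 0.0543
finger_force: 0.0
```

Emit:
servo_tool(motion="0.0367 -0.0099 0 0 0 0 0.06;0.0367 -0.0099 0 0 0 0 0.06;0.0367 -0.0099 0 0 0 0 0.06;0.0367 -0.0099 0 0 0 0 0.06;0.0367 -0.0099 0 0 0 0 0.06")

```text
time_s: 10.65
tool_pos: [0.4782, -0.0681, 0.1515]
ee_rot: [180.0, -0.0, 78.7]
wrist_force: [1.0, 0.5, 0.8]
gripper_width: 0.0602
finger_force: 0.0
```

Emit:
servo_tool(motion="0.0367 -0.0099 0 0 0 0 0.06;0.0367 -0.0099 0 0 0 0 0.06;0.0367 -0.0099 0 0 0 0 0.06;0.0367 -0.0099 0 0 0 0 0.06;0.0367 -0.0099 0 0 0 0 0.06")

```text
time_s: 11.07
tool_pos: [0.4655, 0.1217, 0.1515]
ee_rot: [180.0, -0.0, 78.7]
wrist_force: [0.5, -0.3, 0.9]
gripper_width: 0.0599
finger_force: 0.0
```

Emit:
servo_tool(motion="0.0367 -0.0099 0 0 0 0 0.06;0.0367 -0.0099 0 0 0 0 0.06;0 0 0 0 0 0.12 0.06;0 0 0 0 0 0.12 0.06;0 0 0 0 0 0.12 0.06")

```text
time_s: 11.48
tool_pos: [0.4607, 0.1963, 0.1511]
ee_rot: [-180.0, 0.0, 57.8]
wrist_force: [0.5, 0.2, 0.1]
gripper_width: 0.0599
finger_force: 0.0
```

Emit:
servo_tool(motion="0 0 0 0 0 0.12 0.06;0 0 0 0 0 0.12 0.06;0 0 0 0 0 0.12 0.06;0 0 0 0 0 0.12 0.06;0 0 0 0 0 0.12 0.06")

```text
time_s: 11.9
tool_pos: [0.4609, 0.1957, 0.1512]
ee_rot: [-180.0, 0.0, 23.4]
wrist_force: [0.2, -0.2, 0.4]
gripper_width: 0.0601
finger_force: 0.0
```

Emit:
servo_tool(motion="0 0 0 0 0 0.12 0.06;0 0 0 0 0 0 0.06;0 0 0 0 0 0 0.06;0 0 0 0 0 0 0.06;0 0 0 0 0 0 0.06")

```text
time_s: 12.32
tool_pos: [0.4608, 0.1957, 0.1513]
ee_rot: [-180.0, -0.0, 17.0]
wrist_force: [-1.0, -0.2, -0.5]
gripper_width: 0.06
finger_force: 0.0
```

```bash
python3 - <<'E'
from h import *; from bench import manip
d=wrist(manip,"w6"); print(d["tool"].round(4).tolist(),manip.get_state()["joint_positions"].round(0),manip.get_state()["ee_rot"])
C=cloud(d);g=d["color"].astype(int).min(-1)
near=np.hypot(C[...,0]-.459,C[...,1]-.196)<.08
m=near&(C[...,2]>.04)&(C[...,2]<.06);print("rib",rect(d,m,.048),C[m].mean(0),C[m].max(0))
m=near&(g>110);print("cover",rect(d,m,.010))
C0=load("top");C0=cloud(C0)
E
```

```text
[[0.9563, 0.2923, 0.0, 0.4608], [0.2923, -0.9563, 0.0001, 0.1957], [0.0001, -0.0001, -1.0, 0.1513], [0.0, 0.0, 0.0, 1.0]] [ -50.    4.   23.  106.   -2.   70. -100.] [-1.79994278e+02 -1.91431519e-03  1.69594915e+01]
rib (((461.5909118652344, 196.09747314453125), (44.29326248168945, 10.922358512878418), 17.014102935791016), array([255, 156,  11,  41, 438], dtype=int32)) [0.46137158 0.19601028 0.04744044] [0.48257453 0.20684239 0.0500555 ]
cover (((460.1593933105469, 196.19131469726562), (83.41297149658203, 124.53813934326172), 17.003753662109375), array([ 206,  134,  108,   69, 6865], dtype=int32))
```

View pics/w6.png

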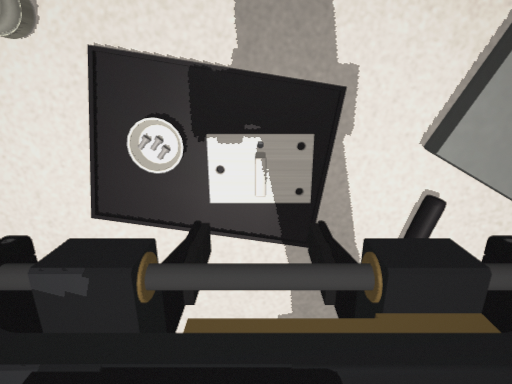

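Cover is at (260,170) in the wrist view, aligned with the tool (yaw 17.0°, rib at most 1 mm off). Descending.

Emit:
servo_tool(motion="0 0 0.025 0 0 0 0.06;0 0 0.025 0 0 0 0.06;0 0 0.025 0 0 0 0.06;0 0 0.025 0 0 0 0.06;0 0 0.025 0 0 0 0.06")

```text
time_s: 12.78
tool_pos: [0.4608, 0.1956, 0.0252]
ee_rot: [-180.0, -0.0, 16.9]
wrist_force: [-0.7, 0.0, 0.6]
gripper_width: 0.06
finger_force: 0.0
```

Emit:
servo_tool(motion="0 0 0.012 0 0 0 0.05;0 0 0.012 0 0 0 0.05;0 0 0.008 0 0 0 0.05;0 0 0 0 0 0 0.05;0 0 0 0 0 0 0.05")

```text
time_s: 13.2
tool_pos: [0.4608, 0.1956, -0.0056]
ee_rot: [180.0, 0.0, 16.9]
wrist_force: [0.3, -0.1, -0.3]
gripper_width: 0.0501
finger_force: 0.0
```

```bash
python3 - <<'E'
from h import *; from bench import manip
d=wrist(manip,"w7"); print(d["tool"][:3,3],manip.get_state()["wrist_force"])
C=cloud(d);Ti=np.linalg.inv(d["tool"]);P=C@Ti[:3,:3].T+Ti[:3,3]
for s in(-1,1):
    m=(abs(P[...,0])<.014)&(s*P[...,1]>.023)&(s*P[...,1]<.045)&(C[...,2]>.012)&(d["z_map"]>0)
    print(np.sort(C[m][:,2])[:60:10].round(4), m.sum())
m=(C[...,2]>.04)&(C[...,2]<.052)&(abs(P[...,0])<.03)&(abs(P[...,1])<.012);print("rib tool",P[m].mean(0),P[m].min(0),P[m].max(0))
E
```

```text
[ 0.46082426  0.1956208  -0.00561593] [-0.36454248 -0.57212863  0.36920977]
[0.0315 0.0325 0.0332 0.0341 0.0346 0.0349] 2008
[0.0121 0.0328 0.0332 0.0339 0.0345 0.0349] 1964
rib tool [ 8.47912729e-03 -4.80369896e-05 -5.28428687e-02] [-0.00825965 -0.00607785 -0.05503393] [ 0.02170522  0.00583213 -0.04578817]
```

View pics/w7.png

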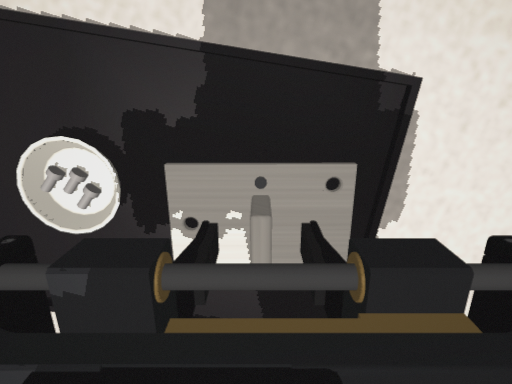

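The rib (260,225) is centred between the fingers, and the tips are at z = 31 mm. Down 13 mm more, then close.

Emit:
servo_tool(motion="0 0 0.007 0 0 0 0.04;0 0 0.006 0 0 0 0.04;0 0 0 0 0 0 0.04;0 0 0 0 0 0 0.02;0 0 0 0 0 0 0.008", squeeze=30)

```text
time_s: 13.67
tool_pos: [0.4608, 0.1956, -0.0187]
ee_rot: [-180.0, -0.0, 16.8]
wrist_force: [0.1, -0.1, 0.8]
gripper_width: 0.0334
finger_force: 0.0
```

Emit:
servo_tool(motion="0 0 0 0 0 0 0;0 0 0 0 0 0 0;0 0 0 0 0 0 0;0 0 0 0 0 0 0;0 0 0 0 0 0 0", squeeze=30)

```text
time_s: 14.08
tool_pos: [0.4609, 0.1957, -0.0186]
ee_rot: [-180.0, -0.0, 16.8]
wrist_force: [0.0, -0.0, 1.2]
gripper_width: 0.0119
finger_force: 30.0
```

Emit:
servo_tool(motion="0 0 -0.01 0 0 0 0;0 0 -0.015 0 0 0 0;0 0 -0.02 0 0 0 0;0 0 -0.02 0 0 0 0;0 0 -0.025 0 0 0 0", squeeze=30)

```text
time_s: 14.5
tool_pos: [0.4599, 0.1951, 0.0719]
ee_rot: [180.0, 0.1, 16.8]
wrist_force: [0.2, 1.2, -1.6]
gripper_width: 0.0118
finger_force: 30.0
```

```bash
cat > cov.py <<'E'
from h import *; from bench import manip
from beam import tilt
d=wrist(manip,"wc"); s=manip.get_state()
C=cloud(d);Ti=np.linalg.inv(d["tool"]);P=C@Ti[:3,:3].T+Ti[:3,3]
# visible part of the plate top: plane fit in tool frame
m=(abs(P[...,2]+.029)<.010)&(P[...,0]>.013)&(P[...,0]<.042)&(abs(P[...,1])<.062)&(abs(P[...,1])>.01)
q=P[m]; A=np.c_[q[:,:2],np.ones(len(q))]; c=np.linalg.lstsq(A,q[:,2],rcond=None)[0]
for _ in range(3):
    k=abs(A@c-q[:,2])<.003; c=np.linalg.lstsq(A[k],q[k,2],rcond=None)[0]
print("plate top plane in tool (slope x, slope y, z0):",c.round(4),k.sum())
kk=P[...,0]>.02; mm=m&kk
mask=m.astype(np.uint8); v,u=np.where(mask)
e=[]
# front edge (max x) and side edges in tool frame
for y0 in np.arange(-.055,.056,.01):
    w=m&(abs(P[...,1]-y0)<.004)
    if w.sum()>20: e.append((y0,np.sort(P[w][:,0])[-4:].mean()))
e=np.array(e); print("front edge",np.polyfit(e[:,0],e[:,1],1).round(4))
w=m&(P[...,0]<.038)&(P[...,0]>.03); print("y ends",np.percentile(P[w][:,1],[.5,99.5]).round(4))
print(s["tool_pos"],s["ee_rot"],s["gripper_width"],s["finger_force"],s["time_s"])
E
python3 cov.py
```

```text
plate top plane in tool (slope x, slope y, z0): [ 0.0066  0.0015 -0.0285] 7344
front edge [0.0003 0.0414]
y ends [-0.0614  0.0605]
[0.4627744  0.19640665 0.07706943] [-179.9105043    -0.279975     16.79274788] 0.012443430162973885 29.999632607214153 14.55
```

Cover is held level. Turn it, then carry it over the well.

Emit:
servo_tool(motion="0 0 -0.003 0 0 0.1 0;0 0 0 0 0 0.1 0;0 0 0 0 0 0.1 0;0 0 0 0 0 0.1 0;0 0 0 0 0 0.093 0")

```text
time_s: 14.97
tool_pos: [0.4606, 0.1956, 0.0746]
ee_rot: [-180.0, 0.0, -11.7]
wrist_force: [0.9, -0.2, -2.5]
gripper_width: 0.0118
finger_force: 30.0
```

Emit:
servo_tool(motion="0.008 0.013 0 0 0 0 0;0.014 0.024 0 0 0 0 0;0.018 0.031 0 0 0 0 0;0.018 0.031 0 0 0 0 0;0.018 0.031 0 0 0 0 0")

```text
time_s: 15.38
tool_pos: [0.5097, 0.0518, 0.0748]
ee_rot: [-180.0, -0.0, -11.4]
wrist_force: [1.6, 0.2, -1.8]
gripper_width: 0.0121
finger_force: 30.0
```

Emit:
servo_tool(motion="0.018 0.031 0 0 0 0 0;0.018 0.031 0 0 0 0 0;0.018 0.031 0 0 0 0 0;0.014 0.024 0 0 0 0 0;0.009 0.016 0 0 0 0 0")

```text
time_s: 15.8
tool_pos: [0.5589, -0.0961, 0.0748]
ee_rot: [179.9, -0.0, -11.6]
wrist_force: [0.2, 0.6, -2.1]
gripper_width: 0.0116
finger_force: 30.0
```

Emit:
servo_tool(motion="0.006 0.011 0 0 0 0 0;0.003 0.005 0 0 0 0 0;0 0 0 0 0 0 0;0 0 0 0 0 0 0;0 0 0 0 0 0 0")

```text
time_s: 16.22
tool_pos: [0.5642, -0.1084, 0.0742]
ee_rot: [-180.0, 0.0, -11.3]
wrist_force: [0.0, 0.3, -1.2]
gripper_width: 0.0115
finger_force: 30.0
```

```bash
python3 cov.py
```

```text
plate top plane in tool (slope x, slope y, z0): [ 0.0074  0.0011 -0.0285] 7185
front edge [0.0002 0.0409]
y ends [-0.0614  0.0604]
[ 0.56424224 -0.10835432  0.07421141] [-1.79953670e+02  2.12707762e-02 -1.13119444e+01] 0.011999591747677358 30.000060782767832 16.2667
```

Emit:
servo_tool(motion="0.002 0.0035 0 0 0 0.001 0;0.002 0.0035 0 0 0 0.001 0;0 0 0.01 0 0 0 0;0 0 0.012 0 0 0 0;0 0 0.01 0 0 0 0")

```text
time_s: 16.68
tool_pos: [0.5663, -0.1173, 0.0405]
ee_rot: [-180.0, 0.1, -11.5]
wrist_force: [0.3, -0.3, -1.9]
gripper_width: 0.0118
finger_force: 30.0
```

Emit:
servo_tool(motion="0 0 0.006 0 0 0 0;0 0 0.003 0 0 0 0;0 0 0 0 0 0 0;0 0 0 0 0 0 0;0 0 0 0 0 0 0")

```text
time_s: 17.1
tool_pos: [0.5672, -0.1176, 0.0336]
ee_rot: [-180.0, -0.0, -11.5]
wrist_force: [-0.4, 0.1, -1.5]
gripper_width: 0.0115
finger_force: 30.0
```

```bash
python3 cov.py; python3 - <<'E'
from h import *; from bench import manip; from beam import tilt,o,R
d=load("wc"); C=cloud(d); b=(C[...,:2]-o)@R
m=(C[...,2]>.05)&(C[...,2]<.067)&(b[...,0]>.01)&(b[...,0]<.06)&(abs(b[...,1])<.07)
print("wrist: front edge x'",np.percentile(b[m][:,0],99.5),"y'",np.percentile(b[m][:,1],[.5,99.5]),"z top",np.median(C[m][:,2]))
print(rect(d,m,np.median(C[m][:,2])))
for n in("top","scene"):
    s=manip.get_image(n); C=cloud(s); b=(C[...,:2]-o)@R
    if n=="top": print("tilt",tilt(s))
    m=(C[...,2]>.052)&(C[...,2]<.070)&(abs(b[...,0])<.06)&(abs(b[...,1])<.08)
    print(n,m.sum(),np.percentile(b[m],[1,99],axis=0).round(4).tolist(),np.median(C[m][:,2]))
    l=(C[...,2]>.115)&(C[...,2]<.142)&(abs(b[...,1]+.155)<.02)&(abs(b[...,0])<.07); print("ball x'",b[l].mean(0) if l.any() else None)
E
```

```text
plate top plane in tool (slope x, slope y, z0): [ 0.0071  0.0014 -0.0285] 7178
front edge [0.0004 0.0409]
y ends [-0.0614  0.0605]
[ 0.56727685 -0.11764322  0.03371545] [-1.79987143e+02 -4.95523228e-02 -1.15308986e+01] 0.011675165598521784 29.99996004626155 17.15
wrist: front edge x' 0.04229273266245736 y' [-0.06270016  0.06016218] z top 0.061926989258993564
(((591.715576171875, -121.6046142578125), (123.9994125366211, 33.794151306152344), 78.48793029785156), array([ 157,  167,  206,   53, 9906], dtype=int32))
tilt (np.float64(0.006888982057416247), np.int64(179))
top 260 [[-0.0425, -0.0114], [-0.0062, 0.0611]] 0.06287530540134934
ball x' [-0.04454562 -0.15472347]
scene 912 [[-0.0402, -0.063], [0.042, 0.059]] 0.060777379417061905
ball x' [-0.03882979 -0.15513523]
```

Emit:
servo_tool(motion="-0.0008 -0.0015 0.001 0 0 0 0;0 0 0 0 0 0 0;0 0 0 0 0 0 0;0 0 0 0 0 0 0;0 0 0 0 0 0 0")

```text
time_s: 17.67
tool_pos: [0.5664, -0.1159, 0.0323]
ee_rot: [-180.0, -0.0, -11.5]
wrist_force: [-0.8, -0.5, -2.2]
gripper_width: 0.012
finger_force: 30.0
```

```bash
python3 cov.py; python3 - <<'E'
from h import *; from beam import o,R
d=load("wc"); C=cloud(d); b=(C[...,:2]-o)@R
m=(C[...,2]>.05)&(C[...,2]<.067)&(b[...,0]>.01)&(b[...,0]<.06)&(abs(b[...,1])<.07)
r,_=rect(d,m,np.median(C[m][:,2]));c=(np.array(r[0])/1000-o)@R;print(r,"edge x'",c[0]+min(r[1])/2000,"mid y'",c[1])
E
```

```text
plate top plane in tool (slope x, slope y, z0): [ 0.0061  0.0012 -0.0284] 7175
front edge [-0.0006  0.0409]
y ends [-0.0615  0.0604]
[ 0.56641803 -0.11591702  0.03224595] [-1.79995700e+02 -1.77970896e-03 -1.15235520e+01] 0.012139938849930122 29.9999637901783 17.7167
((591.5995483398438, -120.02114868164062), (124.0003662109375, 32.4362907409668), 78.48859405517578) edge x' 0.042069259149130206 mid y' 0.0003169335608600079
```

Cover centre is within about 1 mm of the thread pattern, yaw matches and it hovers about 15.5 mm above the base; handing in.

```bash
python3 -c "
from bench import manip
print(manip.close_job())"
```

```text
the job is handed in; nothing more can be done
None
```

The lever was thrown over (beam tipped to 0.12 rad) and back (beam level again), and the job was handed in at 17.7 s with the cover gripped level about 15 mm above the base, its centre measured within about 1 mm of the screw pattern; no verdict was returned.

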